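# Try the file box lid, free its catch if caught, and hold it open

### The arm

A 7-joint arm with a two-finger parallel gripper is mounted at the origin on the work surface. World frame = base frame: x ahead of the robot, y to its left, z up, the work surface at z = 0. Lengths are in mm, angles in rad, forces in N, time in s.
With the tool pointing down it reaches from about 400 to 875 mm from the base axis. Payload 4.4 kg.
Tool frame: the origin (TCP) lies at the very end of the fingers, on their centre line; the grasp point (between the pads) lies 19 mm behind it; z points along the fingers, y is the line along which they close (so a half turn about z gives the same grasp; the last joint's range is limited). The gripper opens to 85 mm and grips with 20 to 120 N. Pads are 22 mm wide; open, the fingers measure 114 mm over their backs; the gripper's body (76 mm by 85 mm) begins 54 mm behind the grasp point. The pads swing forward as they close: fully open they stand 13 mm farther back than shut.
Start: joints at [1.22, 0.628, 0.038, 1.517, -0.027, 0.996, -0.02], TCP at [182.656, -623.823, 205.713] pointing down, gripper open.
Joint ranges: [-3.06, 3.06], [-0.37, 2.12], [-1.25, 1.32], [0.18, 2.47], [-1.1, 4.24], [0.23, 1.98], [-2.94, 2.94]. Speed limits (rad/s): [2.57, 2.57, 3.14, 3.14, 3.14, 3.14, 3.14].

### API

Orientations are given as [roll, pitch, yaw] about the fixed x, y, z axes, in that order (R = Rz(yaw) Ry(pitch) Rx(roll)).
In Python, from cell import sensors, get_image, camera_params, order gives the robot as it stands.
- The arm moves only by the shell command python3 -m inch 'ROWS' [OPENING]. ROWS is JSON, a list that holds one entry, the list of rows, each a list of 4 numbers: the shift along the tool's x, y, z in cm, then the turn about the tool's z in degrees. A call has 1 to 8 rows; each row is the pose to reach, as a shift and turn from the pose commanded when the call began, along the tool's axes at that moment; what a row does not reach only later rows make up. A row lasts 1/12 s, in which the tool goes at most 41.7 mm and 7.16 degrees, less where a joint would pass 70% of its speed; a pose out of reach is approached as far as the arm can. A call with a gripper value outside its range is refused whole. OPENING is the finger opening in cm, from 0 to 8.54, set as the call begins (- or left out, the last holds). The fingers move at their own pace and stop on an object; the grip force is fixed at half the most. Time passes only in rows, so rows that repeat a pose let the fingers close. It gives the time, the measured TCP pose, the force, the opening and the grip force at its end, in the units of the state.
- sensors.read_state(): the state, without advancing time (a new reading comes with each control period).
- get_image(name): name is "scene" or "top" or "wrist"; returns the picture (400x640x3 uint8, blue, green, red); there is no depth.
- camera_params(name): a dict with "mtx" (3x3 intrinsics, pixels), "rvec" (rotation vector, rad) and "tvec" (3), from world to camera coordinates, as OpenCV has them. Camera axes: x right, y down, z forward; pixel columns grow to the right and rows downward; lengths in mm; the calibration is good to about 2 mm. A picture is of the moment at which its call begins: read the wrist's pose just before it. camera_params takes no time and is no camera call; for the wrist camera it gives the pose at the moment of the call.
- order.finish_job(): hands the job in; it is judged then, once.
The state is a dict: "clock": time; "qpos": joint angles; "qd": joint speeds; "tau": joint torques, N m; "eef_pos": TCP position; "tool_rot": TCP orientation; "force": force on the tool from outside, world axes, zero at the start; "torque": the same for the moment, N m; "width": finger opening in mm; "gripper_force": force on a finger pad.
Only numpy, scipy, OpenCV 4.12 (cv2) and the standard library are available. Lean on these libraries where they do the work, as an engineer would, in place of code of your own. Each camera call takes 0.05 s, during which the arm holds its last target. There are 200 camera calls.

### The job

Somebody wants the folders in the grey file box on the desk. First give its lid a gentle upward tug by the bar handle, leaving the release tab alone: if the lid comes up freely, just open it; if it is caught, let it down, slide the black release tab all the way towards the lid, and then open it. Finish while still holding the lid well open (about 55 degrees; it falls shut by itself), and leave the other things on the desk undisturbed.

Things in the scene. Friction and masses are not known exactly. Their poses are not given: they have to be found in the camera images.
- filebox: Grey steel file box, fixed to the desk, 220 (x) by 300 (y) by 114 mm high. Origin: centre of its underside. Its -x side faces the robot, +x is the hinge side, z up. Flush top at 114 mm: the lid covers y -59 to 149 mm, a fixed deck with the release tab y -150 to -60 mm. The catch inside may or may not be holding the lid; this cannot be seen or read while the lid is shut.
- lid (a joint): Angle of the lid, rad: 0 shut, grows as its front edge (robot side) rises, stop at 1.3. About 0.5 kg (0.7 to 1.4 times that), falls shut from any angle when let go; lifting it at the handle takes 2 to 4 N. When caught, it gives about 3 mm (0.016 rad) at the handle and then stops hard. Once freed, the catch stays free.
- lid_handle (a point): Middle of the lid's handle: round black bar 10 mm thick, 110 mm long, along the box's y, on two 10 mm posts 50 mm either side of this point; its axis is 32 mm above the lid's top face. With the lid shut this point is at (-95, 45, 146) mm in the box's frame. The lid reaches 13 mm beyond it toward the robot. The bar can turn between the fingers as the lid swings.
- lid_hinge (a point): Point on the lid's hinge axis, which runs along the box's y, at (110, 45, 110) mm in the box's frame.
- release (a joint): Travel of the release tab, m: 0 at rest, 0.025 at its stop; it slides in the box's +y direction, towards the lid. A spring returns it (1 N at rest, 3.5 N at the stop). A catch that holds the lid is thrown off near the end of the travel, with the lid let down; it tips over by itself and stays off.
- release_tab (a point): Centre of the top of the release tab: black upright tab 30 mm (box x) by 14 mm (box y, the way it slides), standing 26 mm above the deck. At rest this point is at (20, -118, 140) mm in the box's frame. It can be pinched from above or pushed on its outer side.
- bottle: Bystander: blue drinking bottle 230 mm tall, 72 mm across, standing right (-y) of the box. Origin: centre of its underside.
- can: Bystander: drinks can 115 mm tall, 66 mm across, standing left (+y) of the box. Origin: centre of its underside.
- mouse: Bystander: black computer mouse 105 by 60 by 30 mm, left of the box. Origin: centre of its underside.
- pill_jar: Bystander: small white jar 55 mm tall, 40 mm across, beyond the box. Origin: centre of its underside.

How it is judged (in metres and radians):
On the way:
1. the lid has been tugged before the release was used: it has either been pulled up against its catch or has come up freely (((contact force between lid_c4 and tumbler_c1 above 1 N and value of joint release below 0.006 m) or (value of joint lid above 0.06 rad and distance of tumbler_c0 from where it was at the start of the episode below 0.02 m))), for 0.05 s.
At the end, for the whole second after the job is handed in: The fingers hold the lid (contact force over 0.5 N) still, at more than 0.75 rad (43 degrees) open, and the release tab is back at rest (value of joint lid above 0.75 rad and velocity of joint lid between -0.06 and 0.06 rad/s and contact force between the fingers and lid above 0.5 N and value of joint release below 0.006 m); the arm keeps its last pose, push and grip.
It fails at once if the release tab slid (more than 12 mm) although the lid was not caught (value of joint release above 0.012 m and distance of tumbler_c0 from where it was at the start of the episode below 0.017 m and y of tumbler_c0 in the frame of filebox above -0.042 m).
It fails at once if the caught lid forced (more than 60 N on the catch) (contact force between lid_c4 and tumbler_c1 above 60 N).
It fails at once if a bystander moved more than 25 mm or tipped (distance of any of bottle, can, mouse, pill_jar from where it was at the start of the episode above 0.025 m or angle between any of bottle, can, mouse, pill_jar's own z axis and vertical above 0.4 rad).
It also fails if it takes over 58 s, if anything falls off the work surface, if the arm or the gripper's body presses on something with over 40 N, if the wrist force passes 120 N, or if a joint passes its speed limit or range.

## Working session

There is one attempt and no reset: what is moved stays moved. The work goes in short steps, Python scripts to look and compute and a shell command to move; the robot and the scene stay as the last step left them, time stands still between calls to the robot, and variables do not carry over. Pictures are saved under pics/ and viewed, at most 10 in all, crops included, and the job is handed in when it is done.

```bash
mkdir -p pics; ls; python3 - <<'E'
from cell import sensors,get_image,camera_params
import cv2
s=sensors.read_state();print(s)
for n in("scene","top"):
    cv2.imwrite(f"pics/{n}0.png",get_image(n));print(n,camera_params(n))
E
```

```text
pics
{'clock': 0.0, 'qpos': array([ 1.22020895,  0.62932216,  0.03844583,  1.51838311, -0.02699122,
        0.99634166, -0.02001457]), 'qd': array([-1.76267259e-03, -4.86271633e-04, -1.53892239e-04, -6.60646832e-05,
        1.33686590e-03, -7.67928886e-05,  8.99464769e-04]), 'tau': array([ 9.71547706e-05, -5.63389850e+01,  1.22619320e+00, -1.93437320e+01,
        1.10015788e-02,  1.04778731e-02,  1.80682298e-05]), 'eef_pos': array([ 182.44592702, -623.14470281,  204.79993982]), 'tool_rot': array([-3.13965681e+00,  3.46314043e-05,  2.84774141e-01]), 'force': array([ 0.24718364, -0.56752428,  0.33284502]), 'torque': array([ 0.02066301, -0.02435273, -0.03469801]), 'gripper_force': 0.0, 'width': 85.37416256689545}
scene {'mtx': array([[498.45466006,   0.        , 324.94828414],
       [  0.        , 498.45466006, 194.80988751],
       [  0.        ,   0.        ,   1.        ]]), 'rvec': array([ 0.91130484,  2.54473512, -1.05208019]), 'tvec': array([ 425.68247697, -255.34629226, 1649.86141441])}
top {'mtx': array([[486.05376531,   0.        , 316.70168242],
       [  0.        , 486.05376531, 197.3845736 ],
       [  0.        ,   0.        ,   1.        ]]), 'rvec': array([ 2.16073946, -2.19229804,  0.12376982]), 'tvec': array([  63.22244815,  609.3979095 , 1125.7058248 ])}
```

View pics/scene0.png

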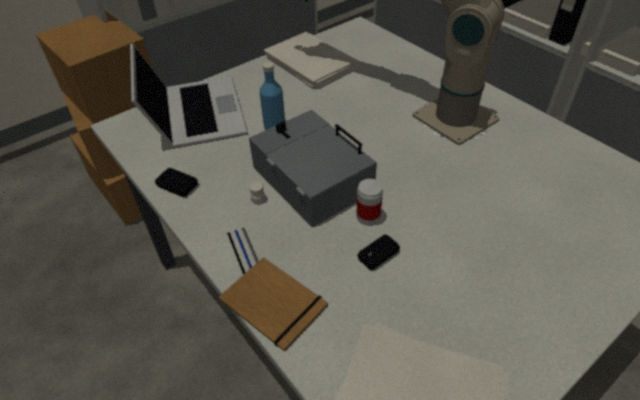

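View pics/top0.png

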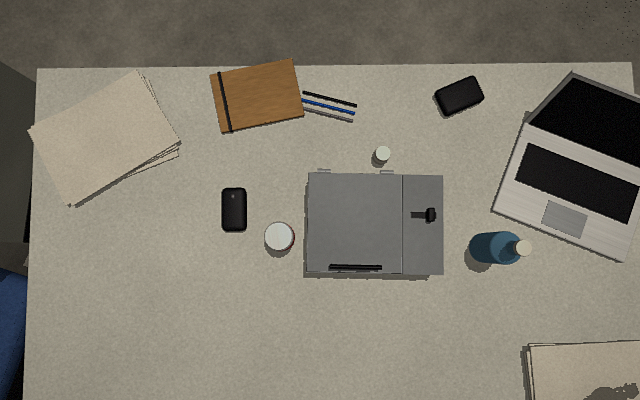

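The top view shows the box at columns 305–443 and rows 172–277, with the handle near (355,267) and the tab near (431,214). I'll enlarge that area to read it more exactly.

```bash
python3 - <<'E'
import cv2
i=cv2.imread("pics/top0.png")[160:285,295:455]
cv2.imwrite("pics/crop.png",cv2.convertScaleAbs(cv2.resize(i,None,fx=4.8,fy=4.8,interpolation=cv2.INTER_CUBIC),alpha=1.6))
E
```

```text
(no output)
```

View pics/crop.png

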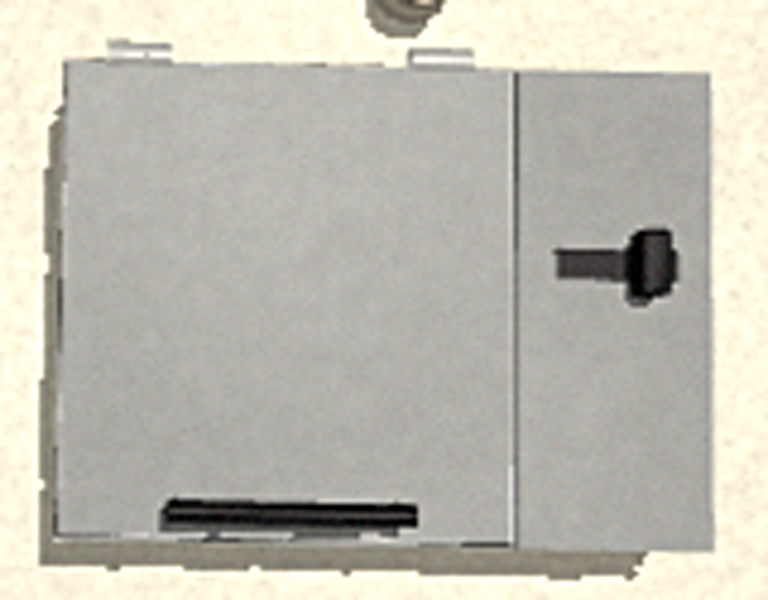

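The crop shows the box-top corners at about (64,60), (710,73), (713,550) and (55,537). The bar runs from (163,508) to (417,518), and the tab top is centred near (655,262). Next I'll fit the box pose.

```bash
cat > h.py <<'E'
import numpy as np,cv2
from scipy.optimize import least_squares
from scipy.spatial.transform import Rotation as R
from cell import sensors,get_image,camera_params
B=None
def w(p,l):
    c,s=np.cos(p[2]),np.sin(p[2]); l=np.atleast_2d(l).astype(float)
    return np.c_[p[0]+c*l[:,0]-s*l[:,1],p[1]+s*l[:,0]+c*l[:,1],l[:,2]]
def proj(c,P): return cv2.projectPoints(P,c["rvec"],c["tvec"],c["mtx"],None)[0][:,0]
def delta(target,rot=None):
    s=sensors.read_state(); r=R.from_euler('xyz',s["tool_rot"])
    return r.inv().apply(np.array(target)-s["eef_pos"])/10
E
python3 - <<'E'
from h import *
L=np.array([[110,149.5,114],[110,-150,114],[-110,-150,114],[-108,149.5,114],[-95,100,148],[-95,-10,148],[20,-118,140]])
px=np.array([[64,60],[710,73],[713,550],[55,537],[163,510],[417,517],[657,262]])/4.8+[295,160]-0.4
c=camera_params("top")
f=lambda p:(proj(c,w(p,L))-px).ravel()
r=least_squares(f,[600,0,0],loss='soft_l1');p=r.x
print(p);print(f(p).reshape(-1,2).round(1))
print(w(p,[[-95,45,146],[20,-118,140],[110,45,110]]))
np.save("p.npy",p)
# check with scene: project
c2=camera_params("scene");print(proj(c2,w(p,np.array([[-95,100,148],[-95,-10,148],[20,-118,140],[-110,150,114]]))))
# bystanders
def px2w(c,u,z):
    Rm=cv2.Rodrigues(c["rvec"])[0];o=-Rm.T@c["tvec"];d=Rm.T@np.linalg.inv(c["mtx"])@[u[0],u[1],1];return o+d*(z-o[2])/d[2]
print(px2w(c,(524,248),230),px2w(c,(280,237),115))
E
```

```text
[ 5.43924087e+02 -7.12108513e+01 -3.38299363e-02]
[[-0.1 -0.2]
 [ 0.  -0.2]
 [ 0.1  0.5]
 [-0.3 -0.2]
 [ 0.7  0.4]
 [-0.1 -0.1]
 [-0.2 -0.2]]
[[ 450.50050051  -23.02336837  146.        ]
 [ 559.92147221 -189.81980403  140.        ]
 [ 655.38320407  -29.95718254  110.        ]]
[[359.52573445 144.14802803]
 [334.22938561 124.32174094]
 [278.77444881 123.64445276]
 [375.42098868 161.19763009]]
[ 485.17611532 -346.47676092  230.        ] [515.97521708 137.02023223 115.        ]
```

```bash
python3 -m inch '[[[1,-1.2,0,-2],[3.5,-4,0,-7],[6,-7,0,-12],[8.5,-10,0,-18],[11.5,-13.5,0,-24],[14.5,-17,0,-30],[17,-20,0,-34],[18.5,-21.8,0,-36]]]' 6
cat > g.py <<'E'
import sys;from h import *
p=np.load("p.npy");l=[float(a) for a in sys.argv[1:4]]
t=w(p,[l])[0]; s=sensors.read_state()
print("world target",t.round(1),"shift cm",delta(t).round(2),"turn deg",np.degrees(s["tool_rot"][2]-(np.pi/2+p[2])).round(1),"rpy",s["tool_rot"].round(3))
print(s["clock"],s["eef_pos"].round(1),"F",s["force"].round(1),s["width"].round(1),s["gripper_force"])
E
python3 g.py -95 45 200
```

```text
clock: 0.77
eef_pos: [299.9, -358.6, 205.6]
tool_rot: [-3.14, -0.002, 0.919]
force: [0.6, 0.5, 0.8]
width: 59.8
gripper_force: 0.0
world target [450.5 -23.  200. ] shift cm [35.81 -8.38  0.62] turn deg -35.4 rpy [-3.14e+00 -2.00e-03  9.19e-01]Traceback (most recent call last):
  File "g.py", line 5, in <module>
    print(s["clock"],s["eef_pos"].round(1),"F",s["force"].round(1),s["width"].round(1),s["gripper_force"])
                                                                   ^^^^^^^^^^^^^^^^
AttributeError: 'float' object has no attribute 'round'
```

```bash
sed -i 's/s\["width"\].round(1)/s["width"]/' g.py; python3 -m inch '[[[3,-0.7,0,-3],[7,-1.6,0,-7],[11,-2.5,0,-12],[15,-3.5,0,-18],[19,-4.4,0,-24],[23,-5.3,0,-29],[26.5,-6.1,0,-33],[28.5,-6.6,0,-35.4]]]'; python3 g.py -95 45 200
```

```text
clock: 1.43
eef_pos: [422.5, -92.4, 205.9]
tool_rot: [3.14, -0.002, 1.539]
force: [1.6, -0.3, 0.4]
width: 60.0
gripper_force: 0.0
world target [450.5 -23.  200. ] shift cm [7.03 2.58 0.61] turn deg 0.1 rpy [ 3.140e+00 -2.000e-03  1.539e+00]
1.4333 [422.5 -92.4 205.9] F [ 1.6 -0.3  0.4] 60.032783382849914 0.0
```

```bash
python3 -m inch '[[[0,0,0,0],[0,0,0,0]]]'; python3 g.py -95 45 180
python3 - <<'E'
from h import *
cv2.imwrite("pics/w1.png",get_image("wrist"));c=camera_params("wrist")
p=np.load("p.npy");print(proj(c,w(p,[[-95,100,146],[-95,-10,146],[-95,45,146]])))
E
```

```text
clock: 1.6
eef_pos: [421.0, -95.8, 205.6]
tool_rot: [-3.141, -0.0, 1.533]
force: [-0.1, -1.3, 0.1]
width: 60.3
gripper_force: 0.0
world target [450.5 -23.  180. ] shift cm [7.38 2.68 2.56] turn deg -0.2 rpy [-3.141 -0.     1.533]
1.6 [421.  -95.8 205.6] F [-0.1 -1.3  0.1] 60.254568854060594 0.0
[[363.88099507 -10.46210046]
 [358.44816615 177.68397337]
 [360.95552996  90.85063778]]
```

```bash
python3 -m inch '[[[1.5,0.6,0.4,0],[3.5,1.3,1,0],[5.5,2,1.6,0],[6.8,2.5,2,-0.2],[7.4,2.7,2.2,-0.2],[7.4,2.7,2.2,-0.2],[7.4,2.7,2.2,-0.2]]]'; python3 g.py -95 45 127
python3 - <<'E'
from h import *
c=camera_params("wrist");cv2.imwrite("pics/w2.png",get_image("wrist"))
p=np.load("p.npy");print(proj(c,w(p,[[-95,100,146],[-95,-10,146],[-95,45,146]])))
E
```

```text
clock: 2.23
eef_pos: [450.2, -25.4, 183.6]
tool_rot: [-3.141, 0.001, 1.533]
force: [-0.1, 0.1, 0.8]
width: 59.9
gripper_force: 0.0
world target [450.5 -23.  127. ] shift cm [0.25 0.02 5.66] turn deg -0.3 rpy [-3.141e+00  1.000e-03  1.533e+00]
2.2333 [450.2 -25.4 183.6] F [-0.1  0.1  0.8] 59.90034605749851 0.0
[[316.54939553 124.18971725]
 [317.56538925 292.00628059]
 [317.09629164 214.5231752 ]]
```

View pics/w2.png

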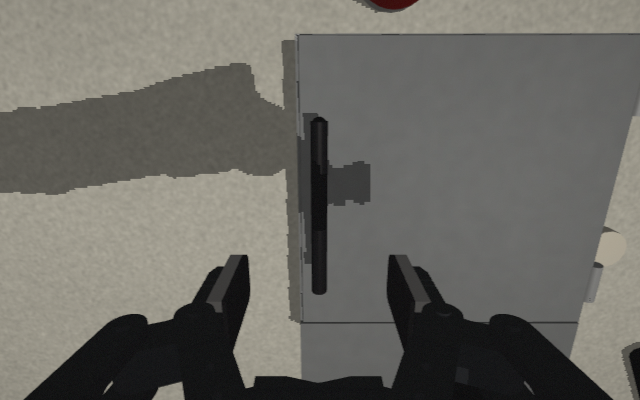

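The bar is at column 319, rows 117–294, within 2 px of the prediction (about 1.5 mm further in +x). Descending.

```bash
python3 -m inch '[[[0,0,0.8,-0.3],[0.1,0.1,1.8,-0.3],[0.2,0.1,3,-0.3],[0.2,0.1,4.2,-0.3],[0.2,0.1,5,-0.3],[0.2,0.1,5.4,-0.3],[0.2,0.1,5.4,-0.3],[0.2,0.1,5.4,-0.3]]]' && python3 -m inch '[[[0,0,0,0],[0,0,0,0],[0,0,0,0],[0,0,0,0],[0,0,0,0],[0,0,0,0],[0,0,0,0],[0,0,0,0]]]' 0
```

```text
clock: 2.95
eef_pos: [452.0, -22.2, 129.8]
tool_rot: [3.142, 0.0, 1.539]
force: [1.2, -0.2, 1.2]
width: 59.9
gripper_force: 0.0
clock: 3.62
eef_pos: [452.0, -21.9, 129.8]
tool_rot: [3.141, 0.0, 1.54]
force: [0.2, 0.4, 0.8]
width: -0.2
gripper_force: 0.0
```

```bash
python3 - <<'E'
from h import *
c=camera_params("wrist");cv2.imwrite("pics/w3.png",get_image("wrist"))
p=np.load("p.npy");print(proj(c,w(p,[[-95,100,146],[-95,-10,146],[-95,45,146]])))
s=sensors.read_state();print(s["width"],s["gripper_force"],s["eef_pos"])
E
```

```text
[[313.1835851  146.04488033]
 [313.57922082 355.05575715]
 [313.40096073 260.88252064]]
0.1803239250661712 0.0 [451.9370437  -21.89271119 129.72031749]
```

View pics/w3.png

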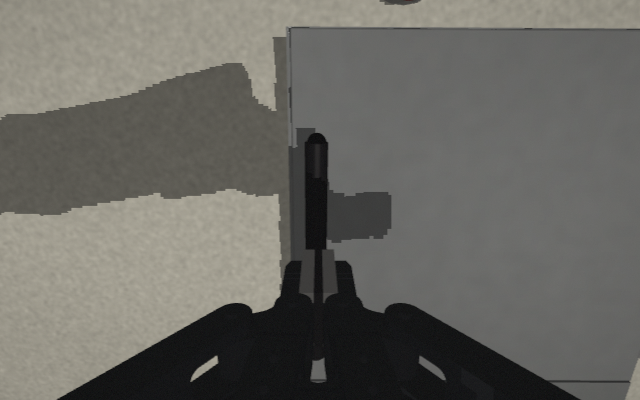

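The pads are at row 250 over the bar (cols 305–327), with a dark gap of about 8 px between them, yet the width reads 0. I'll check the geometry by projecting the tool's own points.

```bash
python3 - <<'E'
from h import *
c=camera_params("wrist");s=sensors.read_state();r=R.from_euler('xyz',s["tool_rot"])
for l in [(0,0,0),(11,0,0),(-11,0,0),(11,5,0),(11,-5,0),(11,0,-19),(11,5,-19),(11,-5,-19),(-11,5,-19),(11,5,-40),(11,-5,-40)]:
    print(l,proj(c,(s["eef_pos"]+r.apply(l))[None]).round(0))
i=cv2.imread("pics/w3.png")[235:385,240:400]
cv2.imwrite("pics/w3c.png",cv2.convertScaleAbs(cv2.resize(i,None,fx=4,fy=4,interpolation=cv2.INTER_CUBIC),alpha=3,beta=20))
print(s["torque"],s["force"])
E
```

```text
(0, 0, 0) [[316. 244.]]
(11, 0, 0) [[316. 224.]]
(-11, 0, 0) [[317. 263.]]
(11, 5, 0) [[326. 224.]]
(11, -5, 0) [[307. 224.]]
(11, 0, -19) [[316. 240.]]
(11, 5, -19) [[327. 240.]]
(11, -5, -19) [[305. 240.]]
(-11, 5, -19) [[327. 282.]]
(11, 5, -40) [[328. 262.]]
(11, -5, -40) [[304. 262.]]
[-0.04257151  0.04691914 -0.02702258] [0.97917745 0.39740416 0.00121235]
```

View pics/w3c.png

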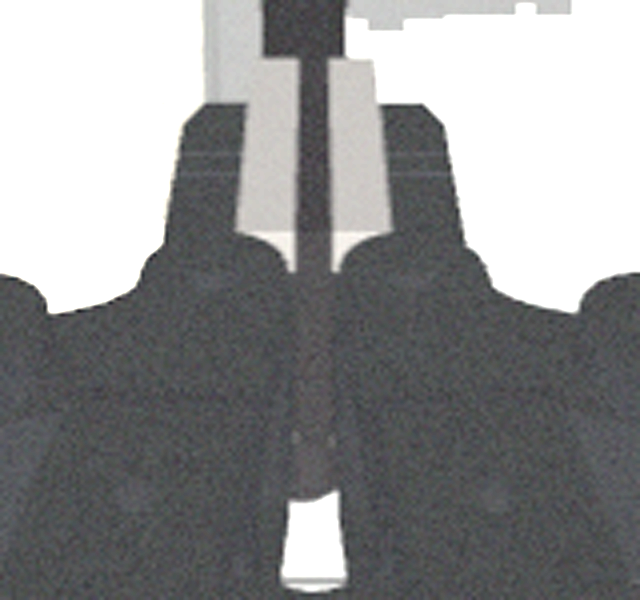

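```bash
python3 - <<'E'
from h import *
c=camera_params("wrist");s=sensors.read_state();p=np.load("p.npy")
rt=R.from_euler('xyz',s["tool_rot"]);rc=R.from_rotvec(np.ravel(c["rvec"]));o=-rc.inv().apply(np.ravel(c["tvec"]))
print("cam in tool",rt.inv().apply(o-s["eef_pos"]).round(1),"axes\n",(rt.inv()*rc.inv()).as_matrix().round(3),"f",c["mtx"][0,0])
print("w3 corner",proj(c,w(p,[[-108,149,114]])),"seen 290,28")
# w2 pose
r2=R.from_euler('xyz',[-3.141,.001,1.533]);t2=np.array([450.2,-25.4,183.6])
A=(r2*rt.inv());o2=t2+A.apply(o-s["eef_pos"]);rc2=rc*A.inv()
c2=dict(mtx=c["mtx"],rvec=rc2.as_rotvec(),tvec=-rc2.apply(o2))
L=np.array([[-108,149,114],[-108,-59.5,114],[110,-59.5,114],[-95,100,148],[-95,-10,148]]);seen=np.array([[297.,35],[301,322],[577,323],[319,117],[319,294]])
print(proj(c2,w(p,L)).round(0));
f=lambda d:(proj(dict(c2,tvec=-R.from_rotvec(d[3:]).__mul__(rc2).apply(o2+d[:3]),rvec=(R.from_rotvec(d[3:])*rc2).as_rotvec()),w(p,L))-seen).ravel()
q=least_squares(lambda d:np.r_[f(d),d[3:]*100],np.zeros(6));print("camera offset",q.x.round(3),f(q.x).round(1))
E
```

```text
cam in tool [  79.2    0.8 -169. ] axes
 [[-0.001 -0.952 -0.306]
 [ 1.    -0.    -0.   ]
 [ 0.    -0.306  0.952]] f 355.9420688487691
w3 corner [[286.44675515  31.70060191]] seen 290,28
[[295.  38.]
 [302. 324.]
 [576. 323.]
 [317. 125.]
 [318. 294.]]
camera offset [-2.965e+00 -4.823e+00 -3.940e-01 -1.100e-02 -9.000e-03  4.000e-03] [ 0.3 -1.6  0.3  1.3  0.4 -0.3 -0.2  2.8 -0.7 -2.4]
```

The camera pose agrees with the box corners. The visible pad tips, however, sit about 25–28 mm behind the reported TCP (row 250 instead of 224, at both openings), so the fingers closed just above the bar. I'll open, go 24 mm lower while watching the force, and regrip.

```bash
python3 -m inch '[[[0,0,0,0],[0,0,0,0],[0,0,0,0],[0,0,0,0],[0,0,0,0],[0,0,0,0]]]' 6 && python3 -m inch '[[[0,0,0.3,0],[0,0,0.6,0],[0,0,0.9,0],[0,0,1.2,0],[0,0,1.2,0]]]' &&  python3 -m inch '[[[0,0,0.3,0],[0,0,0.6,0],[0,0,0.9,0],[0,0,1.2,0],[0,0,1.2,0]]]' && python3 -m inch '[[[0,0,0,0],[0,0,0,0],[0,0,0,0],[0,0,0,0],[0,0,0,0],[0,0,0,0],[0,0,0,0],[0,0,0,0]]]' 0
```

```text
clock: 4.17
eef_pos: [451.9, -21.9, 129.7]
tool_rot: [3.142, 0.0, 1.54]
force: [0.3, -0.2, 0.3]
width: 59.9
gripper_force: 0.0
clock: 4.58
eef_pos: [451.5, -21.9, 117.0]
tool_rot: [-3.14, 0.0, 1.54]
force: [0.3, -0.6, 0.9]
width: 59.8
gripper_force: 0.0
clock: 5.0
eef_pos: [451.5, -21.9, 105.1]
tool_rot: [-3.141, 0.0, 1.54]
force: [-1.0, -0.6, -0.2]
width: 60.1
gripper_force: 0.0
clock: 5.67
eef_pos: [450.8, -21.9, 105.9]
tool_rot: [-3.14, 0.0, 1.54]
force: [-3.3, 1.0, 5.3]
width: 7.6
gripper_force: 58.6
```

```bash
python3 - <<'E'
from h import *
i=get_image("wrist")[190:390,220:420]
cv2.imwrite("pics/w4c.png",cv2.convertScaleAbs(cv2.resize(i,None,fx=3,fy=3,interpolation=cv2.INTER_CUBIC),alpha=3,beta=20))
s=sensors.read_state();print(s["eef_pos"],s["force"],s["width"],s["gripper_force"])
E
```

```text
[450.78846922 -21.92261025 105.914554  ] [-3.97195136 -0.11563065  4.76654503] 7.515340544033 58.6474871635437
```

View pics/w4c.png

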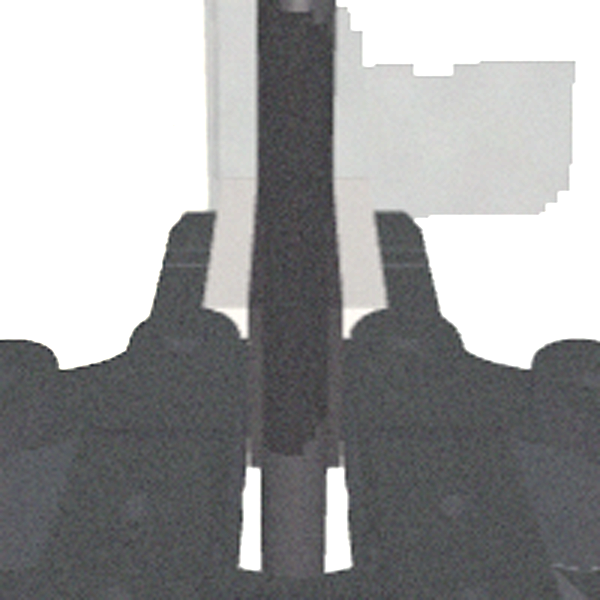

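The bar now lies between the pads (width 7.6, grip force 59 N). Gentle tug in small steps.

```bash
python3 -m inch '[[[0,0,-0.1,0],[0,0,-0.2,0],[0,0,-0.2,0]]]' && python3 -m inch '[[[0,0,-0.1,0],[0,0,-0.2,0],[0,0,-0.2,0]]]'
```

```text
clock: 5.97
eef_pos: [451.0, -21.9, 107.4]
tool_rot: [-3.14, 0.0, 1.539]
force: [-1.8, 0.4, -3.2]
width: 7.6
gripper_force: 58.5
clock: 6.22
eef_pos: [451.4, -21.9, 109.4]
tool_rot: [-3.141, -0.0, 1.54]
force: [-1.2, 0.7, -7.2]
width: 7.8
gripper_force: 58.9
```

```bash
python3 -m inch '[[[0,0,-0.1,0],[0,0,-0.1,0],[0,0,-0.1,0]]]' && python3 -m inch '[[[0,0,-0.1,0],[0,0,-0.1,0],[0,0,-0.1,0]]]'
```

```text
clock: 6.47
eef_pos: [451.4, -21.9, 109.8]
tool_rot: [-3.14, -0.0, 1.54]
force: [1.9, 1.6, -22.3]
width: 7.7
gripper_force: 58.6
clock: 6.72
eef_pos: [451.4, -21.9, 110.1]
tool_rot: [-3.14, -0.001, 1.54]
force: [3.9, 0.0, -34.6]
width: 7.8
gripper_force: 58.6
```

It's caught: the force jumped to 35 N with no further rise. Letting it down and releasing the handle.

```bash
python3 -m inch '[[[0,0,0.2,0],[0,0,0.4,0],[0,0,0.6,0],[0,0,0.6,0],[0,0,0.6,0]]]' && python3 -m inch '[[[0,0,0,0],[0,0,0,0],[0,0,0,0],[0,0,0,0],[0,0,0,0],[0,0,0,0]]]' 6 && python3 g.py 20 -118 200
```

```text
clock: 7.13
eef_pos: [450.9, -21.9, 106.2]
tool_rot: [-3.14, 0.001, 1.54]
force: [-5.6, 0.9, -4.2]
width: 7.6
gripper_force: 62.0
clock: 7.63
eef_pos: [452.6, -21.9, 106.0]
tool_rot: [3.14, -0.0, 1.54]
force: [0.4, -0.2, -0.5]
width: 60.1
gripper_force: 0.0
world target [ 559.9 -189.8  200. ] shift cm [-16.45  11.26  -9.39] turn deg 0.2 rpy [ 3.14 -0.    1.54]
7.6333 [452.6 -21.9 106. ] F [ 0.4 -0.2 -0.5] 60.05870207019583 0.0
```

```bash
python3 -m inch '[[[0,0,-1,0],[0,0,-3,0],[0,0,-5.5,0],[0,0,-7.5,0],[-1,0.5,-8.5,0],[-3.5,1.8,-8.5,0],[-6.5,3.4,-8.5,0],[-9,4.7,-8.5,0]]]' && python3 -m inch '[[[-3,1.5,0,0],[-6,3.2,0,0],[-9,4.8,0,0],[-11,5.9,0,0],[-12.1,6.5,0,0],[-12.1,6.5,0,0],[-12.1,6.5,0,0]]]' 0 && python3 g.py 20 -165 96
```

```text
clock: 8.3
eef_pos: [497.2, -115.2, 191.3]
tool_rot: [3.14, 0.001, 1.54]
force: [0.5, -0.0, 0.6]
width: 60.0
gripper_force: 0.0
clock: 8.88
eef_pos: [556.9, -236.2, 190.2]
tool_rot: [-3.141, -0.001, 1.539]
force: [-0.1, 0.3, 0.1]
width: -0.2
gripper_force: 0.0
world target [ 558.3 -236.8   96. ] shift cm [-0.06  0.15  9.42] turn deg 0.1 rpy [-3.141e+00 -1.000e-03  1.539e+00]
8.8833 [ 556.9 -236.2  190.2] F [-0.1  0.3  0.1] -0.1922185444950697 0.0
```

```bash
python3 -m inch '[[[0,0.1,1.5,0],[0,0.1,4,0],[0,0.1,6.5,0],[0,0.1,8,0],[0,0.1,8.8,0],[0,0.1,9.2,0],[0,0.1,9.2,0]]]' && python3 - <<'E'
from h import *
c=camera_params("wrist");i=get_image("wrist")[100:400,160:480]
cv2.imwrite("pics/t1.png",cv2.convertScaleAbs(cv2.resize(i,None,fx=2,fy=2),alpha=2))
p=np.load("p.npy");print((proj(c,w(p,[[35,-125,140],[5,-125,140],[35,-111,140],[5,-111,140],[20,-125,114]]))-[160,100])*2)
E
```

```text
clock: 9.47
eef_pos: [558.1, -235.1, 98.6]
tool_rot: [-3.141, -0.001, 1.541]
force: [-1.0, -0.3, 0.3]
width: -0.1
gripper_force: 0.0
[[393.62413269 196.33210211]
 [234.18488646 195.74913583]
 [396.45404344 123.12228099]
 [231.76661408 122.51696693]
 [314.32853552 160.60765035]]
```

View pics/t1.png

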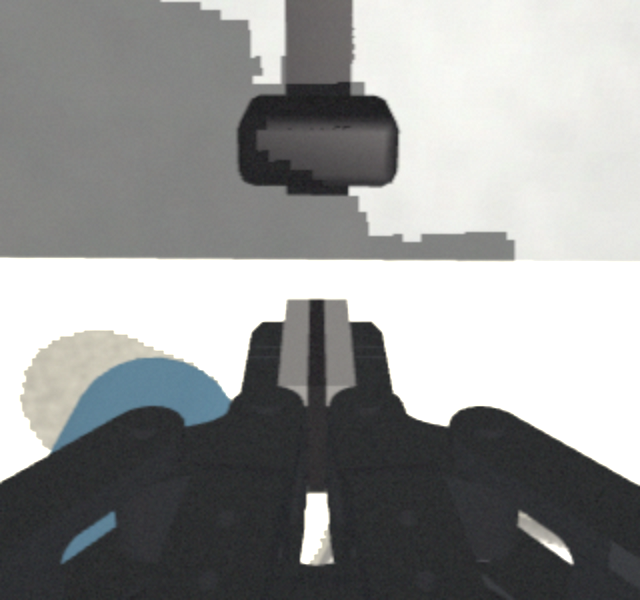

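The tab is at crop cols 240–397, rows 95–190, centred on the closed fingers (col 317). Pushing along tool +x.

```bash
python3 -m inch '[[[0.4,0,0,0],[0.9,0,0,0],[1.4,0,0,0],[1.9,0,0,0],[2.3,0,0,0],[2.7,0,0,0],[2.9,0,0,0],[3,0,0,0]]]' && python3 -m inch '[[[0.2,0,0,0],[0.4,0,0,0],[0.6,0,0,0],[0.8,0,0,0],[1,0,0,0],[1.2,0,0,0],[1.2,0,0,0]]]'
```

```text
clock: 10.18
eef_pos: [559.4, -206.3, 98.9]
tool_rot: [3.141, 0.001, 1.54]
force: [-0.1, -1.2, 1.2]
width: 0.3
gripper_force: 0.6
clock: 10.77
eef_pos: [559.9, -193.8, 98.8]
tool_rot: [3.141, -0.0, 1.54]
force: [-1.2, -2.7, 2.1]
width: 0.2
gripper_force: 1.3
```

Contact, with the force building as the spring should (2.7 N). On to the stop.

```bash
python3 -m inch '[[[0.2,0,0,0],[0.4,0,0,0],[0.6,0,0,0],[0.8,0,0,0],[0.9,0,0,0],[0.9,0,0,0]]]' && python3 -m inch '[[[0.1,0,0,0],[0.2,0,0,0],[0.3,0,0,0],[0.3,0,0,0]]]' && python3 -m inch '[[[0.1,0,0,0],[0.2,0,0,0],[0.3,0,0,0],[0.3,0,0,0]]]'
```

```text
clock: 11.27
eef_pos: [560.2, -185.0, 98.8]
tool_rot: [3.141, -0.0, 1.54]
force: [1.1, -3.8, 2.6]
width: -0.0
gripper_force: 1.6
clock: 11.6
eef_pos: [560.3, -182.2, 98.8]
tool_rot: [3.141, 0.0, 1.54]
force: [0.4, -3.5, 2.8]
width: -0.2
gripper_force: 1.7
clock: 11.93
eef_pos: [560.2, -182.1, 98.9]
tool_rot: [3.141, 0.003, 1.538]
force: [2.4, -8.5, 2.0]
width: 0.4
gripper_force: 4.0
```

The tab is at its stop. I'll hold briefly, back off, rise and return to the handle.

```bash
python3 -m inch '[[[0.1,0,0,0],[0.1,0,0,0],[0.1,0,0,0],[0.1,0,0,0],[0.1,0,0,0],[0.1,0,0,0]]]' && python3 -m inch '[[[-0.5,0,0,0],[-1.5,0,0,0],[-2.5,0,0,0],[-3.5,0,0,0],[-4.3,0,0,0],[-4.6,0,0,0],[-4.6,0,-1,0],[-4.6,0,-2.5,0]]]' && python3 -m inch '[[[0,0,-2,0],[0,0,-4,0],[0,0,-6,0],[0,0,-7,0],[0,0,-7,0]]]' 6 && python3 g.py -95 45 190
```

```text
clock: 12.43
eef_pos: [560.2, -182.1, 98.9]
tool_rot: [3.141, 0.004, 1.537]
force: [2.5, -9.5, 1.4]
width: 0.2
gripper_force: 4.8
clock: 13.1
eef_pos: [557.2, -223.4, 122.9]
tool_rot: [-3.138, -0.002, 1.54]
force: [0.5, -1.0, -0.3]
width: 0.3
gripper_force: 0.0
clock: 13.52
eef_pos: [560.5, -223.9, 196.6]
tool_rot: [3.137, 0.001, 1.54]
force: [0.9, -0.1, -0.6]
width: 59.7
gripper_force: 0.0
world target [450.5 -23.  190. ] shift cm [ 19.75 -11.6    0.59] turn deg 0.2 rpy [3.137e+00 1.000e-03 1.540e+00]
13.5167 [ 560.5 -223.9  196.6] F [ 0.9 -0.1 -0.6] 59.66731267026893 0.0
```

```bash
python3 -m inch '[[[2,-1.2,0,0],[5.5,-3.2,0,0],[9.5,-5.5,0,0],[13,-7.6,0,0],[16.5,-9.6,0,0],[18.8,-11,0.3,0],[19.8,-11.5,0.6,0],[19.8,-11.5,0.6,0]]]' && python3 -m inch '[[[0,0,0,0],[0,0,0,0],[0,0,0,0]]]' && python3 g.py -95 45 104
```

```text
clock: 14.18
eef_pos: [447.2, -19.6, 186.8]
tool_rot: [-3.138, -0.001, 1.546]
force: [-0.8, 0.0, -0.3]
width: 59.9
gripper_force: 0.0
clock: 14.43
eef_pos: [450.4, -24.1, 187.5]
tool_rot: [-3.142, 0.0, 1.537]
force: [-0.6, -0.5, -0.7]
width: 59.7
gripper_force: 0.0
world target [450.5 -23.  104. ] shift cm [0.11 0.   8.35] turn deg 0.0 rpy [-3.142  0.     1.537]
14.4333 [450.4 -24.1 187.5] F [-0.6 -0.5 -0.7] 59.716612332552586 0.0
```

```bash
python3 -m inch '[[[0,0.1,1.2,0],[0.1,0.1,3.2,0],[0.1,0.1,5.2,0],[0.1,0.1,6.8,0],[0.1,0.1,7.8,0],[0.1,0.1,8.2,0],[0.1,0.1,8.3,0],[0.1,0.1,8.3,0]]]' && python3 -m inch '[[[0,0,0,0],[0,0,0,0],[0,0,0,0],[0,0,0,0],[0,0,0,0],[0,0,0,0],[0,0,0,0],[0,0,0,0]]]' 0 && python3 - <<'E'
from h import *
# arc: displacement of the handle in cm: forward(tool y = box +x), up
for t in [.016,.05,.1,.15,.2,.25,.3,.35,.4,.45,.5,.55,.6,.65,.7,.75,.8,.85,.9,.95,.98]:
    x=-205*np.cos(t)+36*np.sin(t)+205; z=205*np.sin(t)+36*np.cos(t)-36
    print(t,round(x/10,2),round(-z/10,2))
print(R.from_euler('xyz',sensors.read_state()["tool_rot"]).as_matrix().round(3))
E
```

```text
clock: 15.1
eef_pos: [451.3, -22.4, 104.7]
tool_rot: [3.142, 0.0, 1.539]
force: [0.7, -0.8, 0.2]
width: 59.8
gripper_force: 0.0
clock: 15.77
eef_pos: [450.8, -21.9, 105.3]
tool_rot: [3.141, 0.0, 1.539]
force: [-1.5, -0.1, 5.0]
width: 7.8
gripper_force: 58.6
0.016 0.06 -0.33
0.05 0.21 -1.02
0.1 0.46 -2.03
0.15 0.77 -3.02
0.2 1.12 -4.0
0.25 1.53 -4.96
0.3 1.98 -5.9
0.35 2.48 -6.81
0.4 3.02 -7.7
0.45 3.61 -8.56
0.5 4.24 -9.39
0.55 4.9 -10.18
0.6 5.61 -10.95
0.65 6.36 -11.67
0.7 7.14 -12.36
0.75 7.95 -13.01
0.8 8.8 -13.61
0.85 9.67 -14.18
0.9 10.58 -14.7
0.95 11.5 -15.17
0.98 12.07 -15.43
[[ 0.031  1.     0.   ]
 [ 1.    -0.031 -0.   ]
 [-0.     0.    -1.   ]]
```

```bash
python3 -m inch '[[[0,0,-0.2,0],[0,0.1,-0.4,0],[0,0.1,-0.6,0],[0,0.1,-0.6,0]]]'
```

```text
clock: 16.1
eef_pos: [451.8, -22.0, 110.8]
tool_rot: [-3.141, 0.0, 1.539]
force: [-0.2, 0.1, -4.5]
width: 7.6
gripper_force: 58.6
```

Free this time: 6 mm up at 4.5 N. Following the arc.

```bash
python3 -m inch '[[[0,0.1,-0.4,0],[0,0.4,-1.4,0],[0,0.7,-2.4,0],[0,1,-3.4,0],[0,1.4,-4.4,0],[0,1.9,-5.3,0],[0,1.9,-5.3,0],[0,1.9,-5.3,0]]]'
```

```text
clock: 16.77
eef_pos: [469.6, -22.6, 163.6]
tool_rot: [-3.14, 0.0, 1.54]
force: [-1.8, -0.2, -2.8]
width: 7.7
gripper_force: 58.7
```

```bash
python3 -m inch '[[[0,0.2,-0.4,0],[0,0.5,-0.9,0],[0,1,-1.8,0],[0,1.6,-2.6,0],[0,2.3,-3.5,0],[0,2.9,-4.3,0],[0,3.6,-5,0],[0,3.6,-5,0]]]' && python3 -m inch '[[[0,0.3,-0.3,0],[0,0.8,-0.7,0],[0,1.5,-1.4,0],[0,2.3,-2.1,0],[0,2.8,-2.4,0],[0,3.2,-2.7,0],[0,3.2,-2.7,0]]]'
```

```text
clock: 17.43
eef_pos: [504.3, -23.9, 214.5]
tool_rot: [-3.135, 0.001, 1.539]
force: [-10.9, -0.9, 3.1]
width: 7.7
gripper_force: 59.0
clock: 18.02
eef_pos: [535.2, -25.1, 242.2]
tool_rot: [-3.134, 0.002, 1.539]
force: [-15.6, -0.9, 14.0]
width: 7.5
gripper_force: 59.3
```

```bash
python3 -m inch '[[[0,-0.1,-0.1,0],[0,-0.2,-0.2,0],[0,-0.2,-0.2,0],[0,-0.2,-0.2,0]]]' && python3 - <<'E'
import cv2;from h import *
a=get_image("scene")[60:240,220:400];cv2.imwrite("pics/s2.png",cv2.convertScaleAbs(cv2.resize(a,None,fx=3.3,fy=3.3),alpha=1.5))
E
```

```text
clock: 18.35
eef_pos: [535.9, -25.1, 242.8]
tool_rot: [-3.139, 0.001, 1.539]
force: [-5.5, -1.2, 0.7]
width: 7.2
gripper_force: 59.2
```

View pics/s2.png

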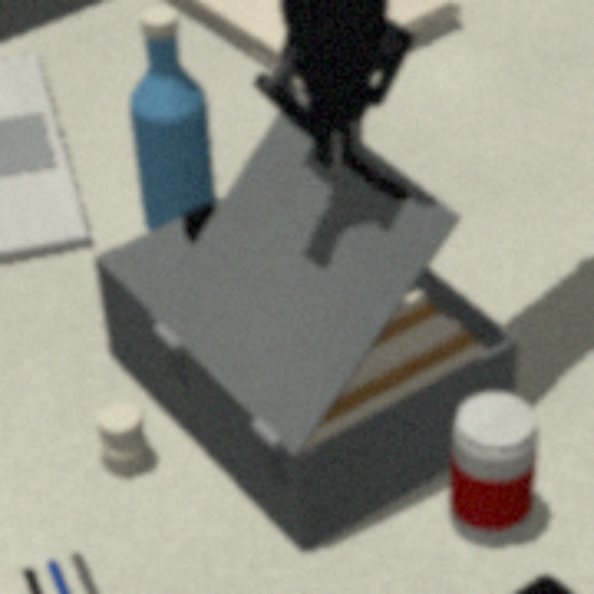

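The lid is up at about 45°, held at the bar, with the bystanders in place. Going on to about 0.93 rad.

```bash
python3 -m inch '[[[0,0.4,-0.3,0],[0,0.9,-0.6,0],[0,1.4,-1,0],[0,1.9,-1.3,0],[0,2.3,-1.6,0],[0,2.5,-1.8,0],[0,2.5,-1.8,0],[0,2.5,-1.8,0]]]' && python3 -m inch '[[[0,0,0,0],[0,0,0,0],[0,0,0,0],[0,0,0,0]]]'
```

```text
clock: 19.07
eef_pos: [563.0, -26.0, 260.0]
tool_rot: [3.14, 0.0, 1.539]
force: [4.1, -2.9, -13.0]
width: 7.4
gripper_force: 58.4
clock: 19.4
eef_pos: [562.5, -26.0, 259.8]
tool_rot: [3.141, 0.0, 1.539]
force: [4.2, -3.8, -13.6]
width: 7.2
gripper_force: 58.3
```

```bash
python3 - <<'E'
import cv2;from h import *
a=get_image("scene");p=np.load("p.npy");c=camera_params("scene")
def fe(t): 
    x,z=-218,4;return [110+x*np.cos(t)+z*np.sin(t),149,110-x*np.sin(t)+z*np.cos(t)]
q=proj(c,w(p,[fe(t) for t in(.75,.85,.95)]));print(((q-[220,60])*3.3).round(0))
cv2.imwrite("pics/s3.png",cv2.convertScaleAbs(cv2.resize(a[60:240,220:400],None,fx=3.3,fy=3.3),alpha=1.5))
s=sensors.read_state();print(s["gripper_force"],abs(s["qd"]).max())
E
```

```text
[[458. 217.]
 [442. 209.]
 [423. 203.]]
58.26489329338074 0.0014499591045456215
```

View pics/s3.png

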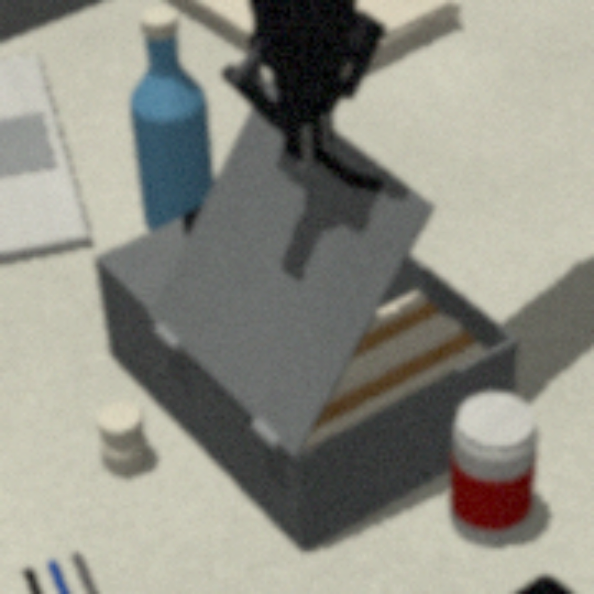

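The lid's front corner is at about (433,206), which lies between the predictions for 0.85 and 0.95 rad, so the lid is at about 0.9 rad. It is held, steady, and the bystanders are untouched. Handing in.

```bash
python3 -c "
from cell import order;print(order.finish_job())"
```

```text
the job is handed in; nothing more can be done
None
```

The first tug found the lid caught, so I let it down, slid the release tab to its stop, and opened the lid; I handed in with it held still at about 0.9 rad (52°), with the bystanders visible in the last view (bottle, can, pill jar) undisturbed.

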